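# Show the label of the notched honing plate

### The job

Open the clear hinged cover of the honing case gently, all the way back onto its stop. Two steel honing plates stand on edge in the case: take the one with a cut-out at one corner by its plain half, lift it out and turn it so that the face with the frosted label, which is at the notched end, looks upward (tipped no more than 45 degrees from straight up). Finish while still holding it like that, steady, at least 20 cm above the table, with the cover left open and everything else undisturbed.

Things in the scene. Friction and masses are not known exactly. Their poses are not given: they have to be found in the camera images.
- cover_handle (a point): middle of the round steel bar of the cover's bail handle: bar 10 mm thick, 90 mm long, parallel to the hinge, between two 10 mm side rods, in the plane of the cover, 40 mm out from its free edge (35 mm clear gap, so open the fingers only about 30 mm). On the robot's side, 72 mm above the table when shut; swings up and away from the robot to about 256 mm on the stop.
- cover_hinge (a point): middle of the cover's hinge line, on the upper edge of the case's wall away from the robot, 68 mm above the table; axes as the case's: +x points away from the robot, +y (the hinge line) to its left, +z up. The handle bar is 192 mm from the hinge line, and 4 mm above it when shut.
- cover (a joint): opening angle of the clear cover (152 x 256 x 6 mm, 0.22 kg) in rad: 0 shut, 1.75 on its stop, leaning slightly back beyond upright. The hinge is stiff and holds the cover where it is left; about 2 to 4 N at the handle move it.
- case: open wooden tray, fixed, 152 mm (x) by 256 mm wide (y), 68 mm high, 6 mm walls and floor; origin under its centre, on the table. The cover is hinged on its +x wall. Inside, 58 mm left and right of the middle, are two fixed wooden stands 48 mm across whose slots hold the lowest 12 mm of each plate, up to 26 mm above the table; 25 mm or more is free beside each plate.
- plate_center (a point): centre of the notched steel honing plate, 64 mm long (x), 8 thick (y), 46 high (z), 90 g, standing loose on a long edge, top edge 60 mm above the table. A 14 x 14 mm square is cut from its corner at +x, +z. +x points to the notched, labelled end, +y straight out of the face with the frosted label, +z to the notched edge. In the stand z is up, x may point any way. The plain half is at -x.
- plate_label (a point): centre of the frosted label (17 x 26 mm) on the +y face of the notched plate, near its notched end: 22.5 mm along x, 4 mm along y and -6.5 mm along z from the plate's centre; same axes as the plate.
- blank: second honing plate of the same steel and size (64 x 8 x 46 mm) without notch or label, standing in the other stand; leave it alone; origin at the centre of its lower edge.
- bowl: carved wooden bowl, 120 mm across, 45 mm high; bystander; origin under its centre.
- mallet: round wooden carver's mallet standing on its head, 82 mm across, 235 mm high; bystander; origin under its centre.
- gouge: carving gouge, light wooden handle, 240 mm long, lying; bystander; origin under it, 10 mm on the handle's side of the brass collar.
- gouge_b: carving gouge, dark wooden handle, 240 mm long, lying; bystander; origin as for the other.
- relief: half-carved wooden panel 130 x 90 x 22 mm; bystander; origin under its centre.
- brush: dusting brush, lying; bystander.
- mug: white mug, 76 mm across, 90 mm high; bystander; origin under its centre.

How it is judged:
On the way, in this order (a step that is already met when the one before it is completed fails the run):
1. the cover rests open on its stop, still, while the plate is still in its place (value of joint cover above 1.66 rad and velocity of joint cover below 0.2 rad/s and distance of plate_center from where it was at the start of the episode below 0.015 m), for 0.2 s.
2. the notched plate is lifted clear of the case in the gripper (height (world z) of plate_center above 0.12 m and contact force between the fingers and plate above 1 N), for 0.2 s.
At the end, for the whole second after the job is handed in: Gripper holds the notched plate by its plain half (at most 6 mm past its middle), centre 195 mm or more up, still, clear of the case, label face within 0.82 rad of straight up; cover open beyond 1.6 rad; other plate moved under 15 mm, bystanders under 30 mm (height (world z) of plate_center above 0.195 m and angle between plate_center's own y axis and vertical below 0.82 rad and contact force between the fingers and plate above 1 N and x of the grasp point in the frame of plate_center below 0.006 m and contact force between plate and case below 0.1 N and linear speed of plate below 0.03 m/s and value of joint cover above 1.6 rad and distance of blank from where it was at the start of the episode below 0.015 m and distance of each of bowl, mallet, gouge, gouge_b, relief, brush, mug from where it was at the start of the episode below 0.03 m); the arm keeps its last pose, push and grip.
It fails at once if the cover is flung (faster than 2.5 rad/s) (velocity of joint cover above 2.5 rad/s or velocity of joint cover below -2.5 rad/s).
It fails at once if the other plate is disturbed (15 mm) (distance of blank from where it was at the start of the episode above 0.015 m).
It fails at once if a bystander is disturbed (30 mm) (distance of any of bowl, mallet, gouge, gouge_b, relief, brush, mug from where it was at the start of the episode above 0.03 m).
It also fails if it takes over 59 s, if anything falls off the work surface, if the arm or the gripper's body presses on something with over 40 N, if the wrist force passes 120 N, or if a joint passes its speed limit or range.

### The arm

A 6-joint arm with a two-finger parallel gripper is mounted at the origin on the work surface. World frame = base frame: x ahead of the robot, y to its left, z up, the work surface at z = 0. Lengths are in m, angles in rad, forces in N, time in s.
With the tool pointing down it reaches from about 0.4 to 0.925 m from the base axis. Payload 3.4 kg.
Tool frame: the origin (TCP) lies between the finger pads; the fingertips stand 8 mm ahead of it and the grasp point (between the pads) lies 11 mm behind it; z points along the fingers, y is the direction in which the jaws open and shut (so a half turn about z gives the same grasp; the last joint's range is limited). The gripper opens to 85 mm and grips with 20 to 120 N. Pads are 22 mm wide; open, the fingers measure 114 mm over their backs; the gripper's body (76 mm by 85 mm) begins 54 mm behind the grasp point. The pads swing forward as they close: fully open they stand 13 mm farther back than shut.
Start: joints at [1.157, 0.307, 1.506, -0, 1.328, -0.073], TCP at [0.192, 0.542, 0.239] pointing down, gripper open.
Joint ranges: [-3.12, 3.12], [-1.05, 2.28], [0.14, 2.33], [-1.42, 4.57], [0.1, 2.73], [-2.68, 2.68]. Speed limits (rad/s): [2.57, 2.57, 3.14, 3.14, 3.14, 3.14].

### API

Orientations are given as a unit quaternion [x, y, z, w].
In Python, from rig import manip gives the robot as it stands.
- The arm moves only by the tool carry_out, never from a script. Its argument "plan" is a list of rows, each an object with "dp": the shift along the world's x, y, z in cm, a list of three; "roll": the turn about the world's z in degrees; "claw": the opening, from 0 (shut) to 1 (fully open). In form: [{"dp": [tx, ty, tz], "roll": roll, "claw": claw}, ...]. A call has 1 to 8 rows; each row shifts and turns the pose as measured when the row begins; what a row does not reach is not made up. A row lasts 1/10 s, in which the tool goes at most 50 mm and 8.59 degrees, less where a joint would pass 70% of its speed; a pose out of reach is approached as far as the arm can. A call with a gripper value outside its range is refused whole. The fingers move at their own pace and stop on an object; "squeeze" is the grip in N (left out, the last holds). Time passes only in rows, so rows that do not move let the fingers close. It gives the time, the measured TCP pose, the force and the opening at its end, in the units of the state.
- manip.get_state(): the state, without advancing time (a new reading comes with each control period).
- manip.camera(name): name is "scene" or "top" or "wrist"; returns the picture (400x640x3 uint8, red, green, blue); there is no depth.
- manip.camera_model(name): a dict with "vfov" (degrees; the focal length in pixels is half the picture's height over the tangent of half this angle, whatever the lens; pixels are square), "cx", "cy" (the principal point, pixels), "pose" (4x4, takes a point from camera to world coordinates); the wrist camera has in their place "T_tool_cam" (4x4, takes a point from camera to tool coordinates, whose origin is the TCP and whose axes are the flange's). Camera axes: x right, y down, z forward; pixel columns grow to the right and rows downward; lengths in m; the calibration is good to about 2 mm. A picture is of the moment at which its call begins: read the wrist's pose just before it. camera_model takes no time and is no camera call.
- manip.sign_off(): hands the job in, once; it reports no verdict.
The state is a dict: "time": time; "joint_pos": joint angles; "qd": joint speeds; "joint_efforts": joint torques, N m; "eef_pos": TCP position; "tcp_rot": TCP orientation; "force": force on the tool from outside, world axes, zero at the start; "torque": the same for the moment, N m; "grip_width": opening from 0.0 (shut) to 1.0 (fully open).
Only numpy, scipy, OpenCV 4.12 (cv2) and the standard library are available. Lean on these libraries where they do the work, as an engineer would, in place of code of your own. Each camera call takes 0.05 s, during which the arm holds its last target. There are 200 camera calls.

## Working session

There is one attempt and no reset: what is moved stays moved. The work goes in short steps, Python scripts to look and compute and a tool call to move; the robot and the scene stay as the last step left them, time stands still between calls to the robot, and variables do not carry over. Pictures are saved under pics/ and viewed, about 8 in all and at most 12, crops included, and the job is handed in when it is done.

Besides the shell and the picture viewer there is one more tool, called after "Request:" as name([rows], argument=value, ...), one row to a line, values as JSON. carry_out: Moves the arm, as the interface text tells. Its arguments: {"type":"object","properties":{"plan":{"type":"array"},"squeeze":{"type":"number"}},"required":["plan"]}

```bash
mkdir -p pics; ls; python3 - <<'E'
from rig import manip
import cv2, numpy as np
np.set_printoptions(precision=4,suppress=True)
print(manip.get_state())
for n in ("top","scene"):
    im=manip.camera(n); cv2.imwrite(f"pics/{n}0.png",im[:,:,::-1]); print(n,manip.camera_model(n))
print(manip.camera_model("wrist"))
E
```

```text
pics
{'time': 0.0, 'joint_pos': array([ 1.1575,  0.3076,  1.5077,  0.    ,  1.3284, -0.0735]), 'qd': array([-0.0005,  0.0006,  0.0011,  0.0021,  0.0007,  0.0003]), 'joint_efforts': array([ -0.0019, -45.7556, -25.1914,  -0.0002,   0.0133,   0.    ]), 'eef_pos': array([0.1914, 0.5415, 0.2384]), 'tcp_rot': array([ 0.1691,  0.9856, -0.001 , -0.0003]), 'force': array([0.4807, 0.2998, 0.5082]), 'torque': array([0.0072, 0.0486, 0.0632]), 'grip_width': 0.9999476510724573}
top {'vfov': 54.90904553139683, 'cx': 317.931356401914, 'cy': 204.7771226487534, 'pose': array([[-0.0145, -0.991 ,  0.1331,  0.292 ],
       [-0.9998,  0.0129, -0.0132,  0.0064],
       [ 0.0113, -0.1333, -0.991 ,  1.4322],
       [ 0.    ,  0.    ,  0.    ,  1.    ]])}
scene {'vfov': 50.441270290893534, 'cx': 320.1591575131725, 'cy': 202.8184490694063, 'pose': array([[-0.0028,  0.8226, -0.5687,  1.2072],
       [ 0.9999,  0.0095,  0.0088, -0.0113],
       [ 0.0126, -0.5686, -0.8225,  1.0824],
       [ 0.    ,  0.    ,  0.    ,  1.    ]])}
{'vfov': 62.941220304513436, 'cx': 314.76979879501306, 'cy': 197.99842792735654, 'T_tool_cam': array([[-0.0001, -0.9626, -0.271 ,  0.0688],
       [ 1.    , -0.    , -0.0002, -0.0001],
       [ 0.0002, -0.271 ,  0.9626, -0.1355],
       [ 0.    ,  0.    ,  0.    ,  1.    ]])}
```

View pics/top0.png

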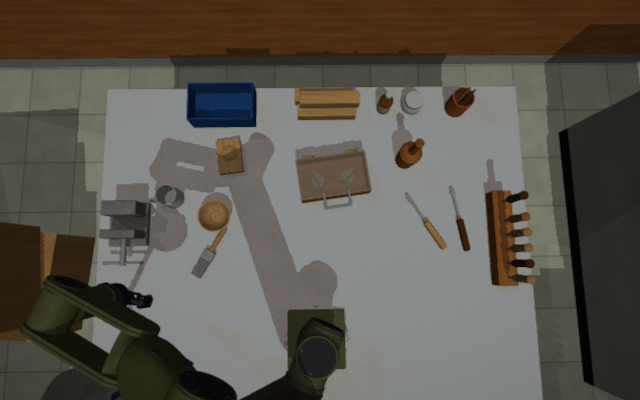

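View pics/scene0.png

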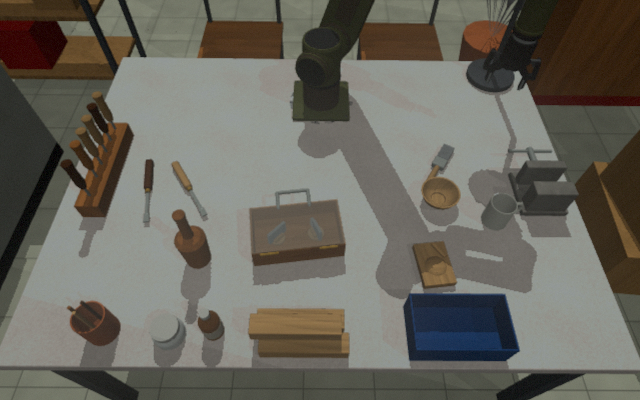

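The top view has the case around (333,178) with its handle at (338,207). The two plates are near (319,178) and (347,172), and the mallet is at (410,152). I'll measure the handle and case, and crop both views.

```bash
cat > h.py <<'E'
import numpy as np, cv2
from rig import manip
from scipy.spatial.transform import Rotation as R
np.set_printoptions(precision=4,suppress=True)
def cam(n,st=None):
    m=manip.camera_model(n); f=200/np.tan(np.radians(m['vfov']/2))
    if n=='wrist':
        st=st or manip.get_state(); T=np.eye(4); T[:3,:3]=R.from_quat(st['tcp_rot']).as_matrix(); T[:3,3]=st['eef_pos']
        P=T@m['T_tool_cam']
    else: P=m['pose']
    return f,m['cx'],m['cy'],P
def ray(c,uv):
    f,cx,cy,P=c; d=P[:3,:3]@np.array([(uv[0]-cx)/f,(uv[1]-cy)/f,1]); return P[:3,3],d/np.linalg.norm(d)
def onz(c,uv,z):
    o,d=ray(c,uv); return o+d*(z-o[2])/d[2]
def proj(c,p):
    f,cx,cy,P=c; q=P[:3,:3].T@(np.asarray(p)-P[:3,3]); return np.array([cx+f*q[0]/q[2],cy+f*q[1]/q[2]])
def tri(c1,a,c2,b):
    o1,d1=ray(c1,a);o2,d2=ray(c2,b); A=np.stack([d1,-d2],1); t=np.linalg.lstsq(A,o2-o1,rcond=None)[0]
    p,q=o1+t[0]*d1,o2+t[1]*d2; return (p+q)/2,np.linalg.norm(p-q)
E
python3 - <<'E'
from h import *
a=cv2.imread('pics/top0.png')[145:215,290:378]; b=cv2.imread('pics/scene0.png')[185:267,244:348]
a=cv2.resize(a,None,fx=6,fy=6,interpolation=cv2.INTER_CUBIC); b=cv2.resize(b,None,fx=6,fy=6,interpolation=cv2.INTER_CUBIC)
cv2.imwrite('pics/c1.png',a); 
cv2.imwrite('pics/c2.png',b)
t=cam('top')
for uv in [(338,207),(324,207),(352,204)]: print(onz(t,uv,.072))
for uv in [(296,158),(367,151),(300,203),(371,192)]: print(onz(t,uv,.07))
E
```

```text
[ 0.4657 -0.0831  0.072 ]
[ 0.4664 -0.0332  0.072 ]
[ 0.4759 -0.1333  0.072 ]
[0.6472 0.0654 0.07  ]
[ 0.6704 -0.1934  0.07  ]
[0.4822 0.0523 0.07  ]
[ 0.5188 -0.203   0.07  ]
```

View pics/c1.png

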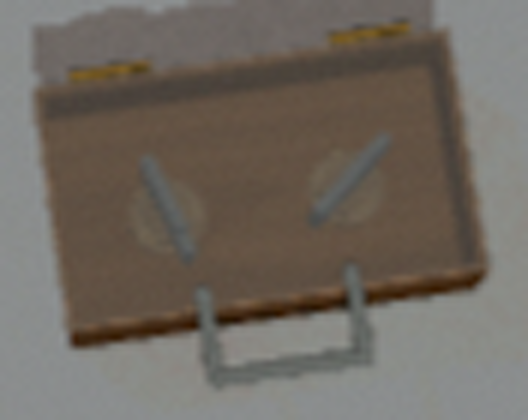

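View pics/c2.png

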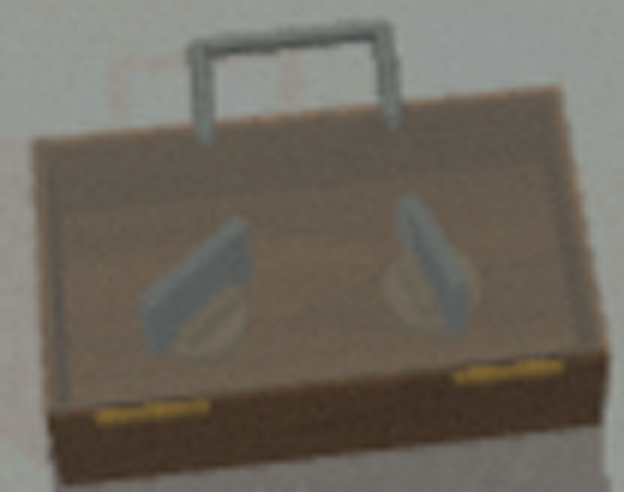

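The crop puts the plates at c1 (168,210) and (350,180), and the bar runs from c1 (215,378) to (368,354). The notch and label can't be made out from here, so I'll check them from the wrist. Next I'll work out the case frame and the rolls I need.

```bash
python3 - <<'E'
from h import *
t=cam('top'); s=cam('scene')
C=lambda u,v:(290+(u-2.5)/6,145+(v-2.5)/6); D=lambda u,v:(244+(u-2.5)/6,185+(v-2.5)/6)
k1,k2=onz(t,C(215,374),.072),onz(t,C(368,352),.072)
b1,b2=onz(t,C(38,88),.074),onz(t,C(445,35),.074)
f1,f2=onz(t,C(73,331),.074),onz(t,C(487,272),.074)
for n,(p,q) in dict(bar=(k1,k2),back=(b1,b2),front=(f1,f2)).items():
    d=p-q; print(n,p,q,'mid',(p+q)/2,'len',np.linalg.norm(d),'yaw',np.degrees(np.arctan2(-d[0],d[1])))
k=tri(t,C(291,363),s,D(291,38));print('bar tri',k)
h=tri(t,C(241,61),s,D(325,382));print('hinge edge mid tri',h)
for a,b in [((148,160),(188,258)),((315,218),(387,140))]:
    p,q=onz(t,C(*a),.06),onz(t,C(*b),.06); print('plate',p,q,(p+q)/2,np.linalg.norm(p-q))
st=manip.get_state(); M=R.from_quat(st['tcp_rot']).as_matrix(); print(M)
print('tool y dir deg',np.degrees(np.arctan2(M[1,1],M[0,1])))
for n,uv in dict(mallet=(410,160),bowl=(213,215),mug=(169,197)).items(): print(n,onz(t,uv,.04))
E
```

```text
bar [ 0.4666 -0.0382  0.072 ] [ 0.4786 -0.1295  0.072 ] mid [ 0.4726 -0.0839  0.072 ] len 0.09209230410876186 yaw 7.495145123469453
back [0.6415 0.0656 0.074 ] [ 0.6716 -0.181   0.074 ] mid [ 0.6565 -0.0577  0.074 ] len 0.24841904781390015 yaw 6.950522054979792
front [0.4932 0.0458 0.074 ] [ 0.5257 -0.2017  0.074 ] mid [ 0.5095 -0.078   0.074 ] len 0.24965180520595995 yaw 7.47039375430368
bar tri (array([ 0.4718, -0.083 ,  0.0786]), np.float64(0.00014940705264330668))
hinge edge mid tri (array([ 0.6576, -0.0589,  0.0712]), np.float64(0.003235170143552221))
plate [ 0.5996 -0.0002  0.06  ] [ 0.5389 -0.0235  0.06  ] [ 0.5692 -0.0119  0.06  ] 0.06496701132562069
plate [ 0.5625 -0.1007  0.06  ] [ 0.6102 -0.1457  0.06  ] [ 0.5864 -0.1232  0.06  ] 0.06551968631108011
[[-0.9428  0.3333 -0.0007]
 [ 0.3333  0.9428 -0.0017]
 [ 0.0001 -0.0019 -1.    ]]
tool y dir deg 70.53161976159416
mallet [ 0.6425 -0.3568  0.04  ]
bowl [0.4465 0.3689 0.04  ]
mug [0.5146 0.5301 0.04  ]
```

Request:
carry_out([
  {"dp": [3, -3.8, 1], "roll": -7.9, "claw": 0.35},
  {"dp": [3, -3.8, 1], "roll": -7.9, "claw": 0.35},
  {"dp": [3, -3.8, 1], "roll": -7.9, "claw": 0.35},
  {"dp": [3, -3.8, 1], "roll": -7.9, "claw": 0.35},
  {"dp": [3, -3.8, 1], "roll": -7.9, "claw": 0.35},
  {"dp": [3, -3.8, 1], "roll": -7.9, "claw": 0.35},
  {"dp": [3, -3.8, 1], "roll": -7.9, "claw": 0.35},
  {"dp": [3, -3.8, 1], "roll": -7.9, "claw": 0.35},
])

```text
time: 0.9
eef_pos: [0.4288, 0.2331, 0.3147]
tcp_rot: [0.672, 0.741, -0.003, -0.004]
force: [1.0, 1.3, -0.3]
grip_width: 0.353
```

Request:
carry_out([
  {"dp": [2, -4.0, 0], "roll": 1.7, "claw": 0.35},
  {"dp": [2, -4.0, 0], "roll": 0, "claw": 0.35},
  {"dp": [2, -4.0, 0], "roll": 0, "claw": 0.35},
  {"dp": [2, -4.0, 0], "roll": 0, "claw": 0.35},
  {"dp": [2, -4.0, 0], "roll": 0, "claw": 0.35},
])

```text
time: 1.4
eef_pos: [0.5329, 0.0242, 0.3152]
tcp_rot: [0.662, 0.749, -0.002, -0.003]
force: [0.8, 0.5, 0.3]
grip_width: 0.351
```

```bash
python3 - <<'E'
from h import *
st=manip.get_state(); im=manip.camera('wrist'); cv2.imwrite('pics/w1.png',im[:,:,::-1])
print(st['eef_pos'],st['tcp_rot'],st['force']); np.save('w1.npy',np.array([*st['eef_pos'],*st['tcp_rot']]))
E
```

```text
[0.5329 0.0242 0.3152] [ 0.662   0.7495 -0.0018 -0.0034] [0.8238 0.4805 0.2857]
```

View pics/w1.png

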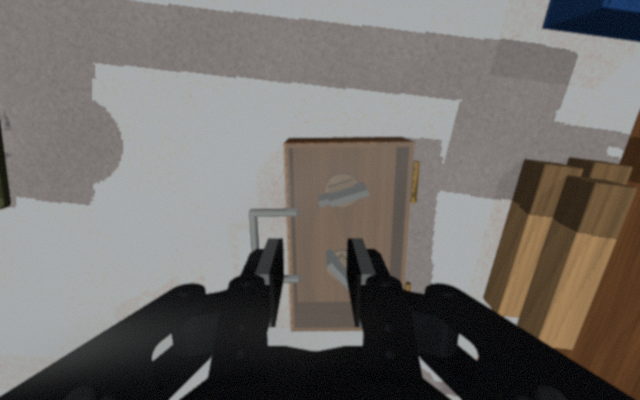

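The case, handle and both plates are in view at (350,235), (255,245), (343,196) and (337,267). I'll open the cover first and identify the plates later from close up.

Request:
carry_out([
  {"dp": [-1.5, -2.7, -2], "roll": 0, "claw": 0.35},
  {"dp": [-1.5, -2.7, -2], "roll": 0, "claw": 0.35},
  {"dp": [-1.5, -2.7, -2], "roll": 0, "claw": 0.35},
  {"dp": [-1.5, -2.6, -2], "roll": 0, "claw": 0.35},
  {"dp": [0, 0, -3], "roll": 0, "claw": 0.35},
  {"dp": [0, 0, -3], "roll": 0, "claw": 0.35},
  {"dp": [0, 0, 0], "roll": 0, "claw": 0.35},
])

```text
time: 2.15
eef_pos: [0.4743, -0.0966, 0.169]
tcp_rot: [0.667, 0.745, -0.003, -0.0]
force: [-0.6, -0.3, -0.3]
grip_width: 0.351
```

```bash
python3 - <<'E'
from h import *
st=manip.get_state(); im=manip.camera('wrist'); cv2.imwrite('pics/w2.png',im[:,:,::-1])
c=cam('wrist',st); print(st['eef_pos'])
for p in [(.4666,-.0382,.072),(.4786,-.1295,.072),(.4726,-.0839,.072)]: print(proj(c,p))
E
```

```text
[ 0.4743 -0.0966  0.169 ]
[314.1791 119.8787]
[316.5195 242.7991]
[315.4036 184.6606]
```

View pics/w2.png

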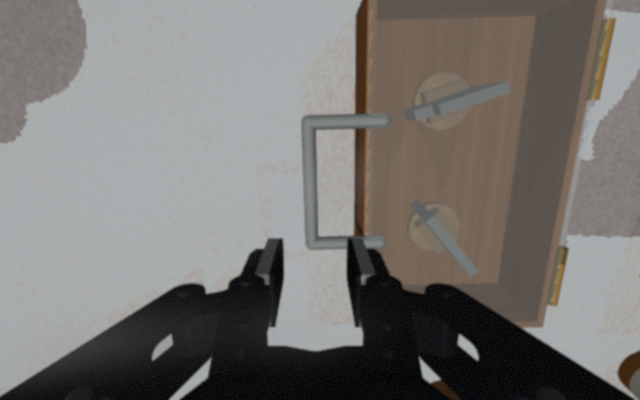

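The bar runs from (309,120) to (313,242), about 3 mm nearer than I estimated. The claw straddles it properly, so I'll go down onto it.

Request:
carry_out([
  {"dp": [-0.5, 1.3, -2], "roll": 1, "claw": 0.35},
  {"dp": [0, 0, -3], "roll": 0, "claw": 0.35},
  {"dp": [0, 0, -3], "roll": 0, "claw": 0.35},
  {"dp": [0, 0, -2], "roll": 0, "claw": 0.35},
  {"dp": [0, 0, 0], "roll": 0, "claw": 0.35},
])

```text
time: 2.7
eef_pos: [0.4783, -0.0835, 0.0766]
tcp_rot: [0.659, 0.753, 0.001, 0.008]
force: [-0.6, -0.5, 0.5]
grip_width: 0.351
```

Request:
carry_out([
  {"dp": [-0.8, 0, -0.7], "roll": 0, "claw": 0.35},
  {"dp": [0, 0, 0], "roll": 0, "claw": 0.35},
])

```text
time: 2.9
eef_pos: [0.4727, -0.0836, 0.0718]
tcp_rot: [0.658, 0.753, 0.002, 0.01]
force: [0.4, -0.7, -0.5]
grip_width: 0.348
```

Request:
carry_out([
  {"dp": [-0.4, 0, -0.9], "roll": 0, "claw": 0.35},
  {"dp": [0, 0, 0], "roll": 0, "claw": 0.35},
])

```text
time: 3.1
eef_pos: [0.4708, -0.084, 0.0645]
tcp_rot: [0.658, 0.753, 0.003, 0.013]
force: [-0.3, 0.1, -0.1]
grip_width: 0.348
```

```bash
python3 - <<'E'
from h import *
st=manip.get_state(); print(st); print(R.from_quat(st['tcp_rot']).as_matrix())
E
```

```text
{'time': 3.1, 'joint_pos': array([-0.2608,  0.3785,  1.9487, -0.0077,  0.788 , -0.3898]), 'qd': array([ 0.0013, -0.0277, -0.0502,  0.0043, -0.005 ,  0.0008]), 'joint_efforts': array([ -0.0666, -40.4906, -16.2002,  -0.0327,  -0.4853,  -0.0114]), 'eef_pos': array([ 0.4708, -0.084 ,  0.0645]), 'tcp_rot': array([0.658 , 0.7529, 0.0034, 0.013 ]), 'force': array([-0.3212,  0.0997, -0.1439]), 'torque': array([ 0.044 ,  0.0173, -0.0091]), 'grip_width': 0.34787243029513204}
[[-0.1337  0.9907  0.0241]
 [ 0.9909  0.1341 -0.0121]
 [-0.0152  0.0223 -0.9996]]
```

Request:
carry_out([
  {"dp": [0, 0, 0], "roll": 0, "claw": 0.05},
  {"dp": [0, 0, 0], "roll": 0, "claw": 0.05},
  {"dp": [0, 0, 0], "roll": 0, "claw": 0.05},
  {"dp": [0, 0, 0], "roll": 0, "claw": 0.05},
], squeeze=20)

```text
time: 3.5
eef_pos: [0.4689, -0.0845, 0.0651]
tcp_rot: [0.658, 0.753, 0.002, 0.012]
force: [-1.8, 0.3, -2.4]
grip_width: 0.107
```

Request:
carry_out([
  {"dp": [0.1, 0, 1.9], "roll": 0, "claw": 0.05},
  {"dp": [0.3, 0.05, 1.9], "roll": 0, "claw": 0.05},
  {"dp": [0.5, 0.07, 1.9], "roll": 0, "claw": 0.05},
  {"dp": [0.7, 0.1, 1.8], "roll": 0, "claw": 0.05},
])

```text
time: 3.9
eef_pos: [0.4847, -0.0824, 0.1396]
tcp_rot: [0.658, 0.753, 0.001, 0.011]
force: [1.2, -1.2, -5.2]
grip_width: 0.105
```

```bash
cat > arc.py <<'E'
from h import *
st=manip.get_state(); p0=np.array([.4689,-.0845,.0651]); d=st['eef_pos']-p0; e=np.array([.992,.127])
s=d[:2]@e; z=d[2]; x=-.192+s; zz=.004+z
th=np.arctan2(zz,-x)-np.arctan2(.004,.192); r=np.hypot(x,zz)
print('t',st['time'],'theta',th,'r',r,'side',d[:2]@[-.127,.992],'F',st['force'],'g',st['grip_width'])
print(np.degrees(R.from_quat(st['tcp_rot']).as_rotvec()), R.from_quat(st['tcp_rot']).as_matrix()[:,2])
f=lambda t:np.array([.192*(1-np.cos(t))+.004*np.sin(t), .192*np.sin(t)-.004*(1-np.cos(t))])
q=np.array([s,z]); t=th
for i in range(9):
    t+=.1; n=f(t); dd=n-q; print(round(t,2),np.round(100*np.array([dd[0]*e[0],dd[0]*e[1],dd[1]]),2)); q=n
E
python3 arc.py
```

```text
t 3.9 theta 0.39850440928964226 r 0.19277477633705561 side 8.659624890956154e-05 F [ 1.2328 -1.2199 -5.2401] g 0.10543394495366704
[117.6571 134.6053   0.2444] [ 0.0178 -0.012  -0.9998]
0.5 [0.93 0.12 1.68]
0.6 [1.03 0.13 1.62]
0.7 [1.18 0.15 1.51]
0.8 [1.32 0.17 1.38]
0.9 [1.45 0.19 1.24]
1.0 [1.57 0.2  1.09]
1.1 [1.67 0.21 0.92]
1.2 [1.75 0.22 0.75]
1.3 [1.82 0.23 0.57]
```

The bar is tracking the arc exactly, at θ≈0.40.

Request:
carry_out([
  {"dp": [0.9, 0.12, 1.7], "roll": 0, "claw": 0.05},
  {"dp": [1.0, 0.13, 1.6], "roll": 0, "claw": 0.05},
  {"dp": [1.2, 0.15, 1.5], "roll": 0, "claw": 0.05},
  {"dp": [1.3, 0.17, 1.4], "roll": 0, "claw": 0.05},
  {"dp": [1.45, 0.19, 1.25], "roll": 0, "claw": 0.05},
])

```text
time: 4.4
eef_pos: [0.5407, -0.0747, 0.2155]
tcp_rot: [0.658, 0.753, -0.001, 0.008]
force: [-0.0, -1.0, -5.5]
grip_width: 0.103
```

```bash
python3 arc.py
```

```text
t 4.4 theta 0.8913210305805364 r 0.19527092609313199 side 0.0006172848999573162 F [-0.034  -0.9688 -5.5082] g 0.10349602312470013
[117.8741 134.8379  -0.2442] [ 0.0101 -0.0124 -0.9999]
0.99 [1.76 0.23 0.84]
1.09 [1.66 0.21 0.93]
1.19 [1.75 0.22 0.76]
1.29 [1.81 0.23 0.58]
1.39 [1.86 0.24 0.4 ]
1.49 [1.89 0.24 0.21]
1.59 [1.9  0.24 0.02]
1.69 [ 1.9   0.24 -0.18]
1.79 [ 1.87  0.24 -0.37]
```

Request:
carry_out([
  {"dp": [1.75, 0.2, 0.85], "roll": 0, "claw": 0.05},
  {"dp": [1.65, 0.2, 0.93], "roll": 0, "claw": 0.05},
  {"dp": [1.75, 0.2, 0.75], "roll": 0, "claw": 0.05},
  {"dp": [1.8, 0.2, 0.58], "roll": 0, "claw": 0.05},
  {"dp": [1.85, 0.22, 0.4], "roll": 0, "claw": 0.05},
])

```text
time: 4.9
eef_pos: [0.621, -0.0638, 0.2537]
tcp_rot: [0.658, 0.753, -0.008, 0.001]
force: [-3.4, 0.1, 2.6]
grip_width: 0.107
```

```bash
python3 arc.py
```

```text
t 4.9 theta 1.3527880397734984 r 0.19641606528358846 side 0.0012395697638945807 F [-3.3948  0.0861  2.5754] g 0.10714957821379484
[118.4271 135.4699  -1.4361] [-0.0097 -0.0127 -0.9999]
1.45 [ 1.97  0.25 -0.15]
1.55 [1.9  0.24 0.09]
1.65 [ 1.9   0.24 -0.1 ]
1.75 [ 1.88  0.24 -0.29]
1.85 [ 1.84  0.24 -0.48]
1.95 [ 1.79  0.23 -0.66]
2.05 [ 1.71  0.22 -0.84]
2.15 [ 1.62  0.21 -1.01]
2.25 [ 1.51  0.19 -1.17]
```

Request:
carry_out([
  {"dp": [1.9, 0.24, 0], "roll": 0, "claw": 0.05},
  {"dp": [1.9, 0.24, 0.05], "roll": 0, "claw": 0.05},
  {"dp": [1.7, 0.22, -0.1], "roll": 0, "claw": 0.05},
  {"dp": [1.3, 0.15, -0.2], "roll": 0, "claw": 0.05},
  {"dp": [1.0, 0.1, -0.2], "roll": 0, "claw": 0.05},
])

```text
time: 5.4
eef_pos: [0.6974, -0.0534, 0.2539]
tcp_rot: [0.658, 0.753, -0.011, -0.003]
force: [-27.0, -2.3, 24.8]
grip_width: 0.103
```

```bash
python3 arc.py
```

```text
t 5.4 theta 1.7478484284469766 r 0.19658674060497167 side 0.0018775877952949592 F [-27.0156  -2.322   24.8409] g 0.10281574903297624
[-118.2411 -135.3122    1.9821] [-0.0184 -0.0132 -0.9997]
1.85 [ 1.76  0.22 -0.92]
1.95 [ 1.79  0.23 -0.65]
2.05 [ 1.72  0.22 -0.83]
2.15 [ 1.63  0.21 -1.  ]
2.25 [ 1.52  0.19 -1.16]
2.35 [ 1.4   0.18 -1.31]
2.45 [ 1.26  0.16 -1.44]
2.55 [ 1.11  0.14 -1.56]
2.65 [ 0.95  0.12 -1.66]
```

Request:
carry_out([
  {"dp": [-0.3, 0, 0.1], "roll": 0, "claw": 0.1},
  {"dp": [0, 0, 0], "roll": 0, "claw": 0.35},
  {"dp": [0, 0, 0], "roll": 0, "claw": 0.35},
  {"dp": [0, 0, 0], "roll": 0, "claw": 0.35},
  {"dp": [0, 0, 0], "roll": 0, "claw": 0.35},
  {"dp": [0, 0, 2], "roll": 0, "claw": 0.35},
  {"dp": [0, 0, 2], "roll": 0, "claw": 0.35},
  {"dp": [0, 0, 2], "roll": 0, "claw": 0.35},
])

```text
time: 6.2
eef_pos: [0.6933, -0.0529, 0.3113]
tcp_rot: [0.658, 0.753, -0.013, -0.006]
force: [0.3, -0.5, -0.6]
grip_width: 0.351
```

Request:
carry_out([
  {"dp": [-4, -0.5, 0.5], "roll": 0, "claw": 0.35},
  {"dp": [-4, -0.5, 0], "roll": 0, "claw": 0.35},
  {"dp": [-4, 0, 0], "roll": 0, "claw": 0.35},
  {"dp": [-3, 0, -3], "roll": 0, "claw": 0.35},
  {"dp": [0, 0, -3], "roll": 0, "claw": 0.35},
  {"dp": [0, 0, 0], "roll": 0, "claw": 0.35},
])

```text
time: 6.8
eef_pos: [0.5414, -0.0632, 0.2603]
tcp_rot: [0.658, 0.753, -0.008, 0.001]
force: [-0.4, -0.0, 0.0]
grip_width: 0.352
```

```bash
python3 - <<'E'
from h import *
st=manip.get_state(); im=manip.camera('wrist'); cv2.imwrite('pics/w3.png',im[:,:,::-1])
np.save('w3.npy',np.array([*st['eef_pos'],*st['tcp_rot']]))
c=cam('wrist',st); print(st['eef_pos'],st['tcp_rot'])
a,b=proj(c,(.569,-.012,.06)),proj(c,(.586,-.123,.06)); print(a,b)
m=((a+b)/2).astype(int); x0=max(m[0]-130,0);y0=max(m[1]-100,0); print(x0,y0)
cv2.imwrite('pics/w3c.png',cv2.resize(im[y0:y0+195,x0:x0+260,::-1],None,fx=3,fy=3,interpolation=cv2.INTER_CUBIC))
E
```

```text
[ 0.5414 -0.0632  0.2603] [ 0.658   0.753  -0.0083  0.0006]
[351.4824 125.8608] [350.0464 230.2323]
220 78
```

View pics/w3c.png

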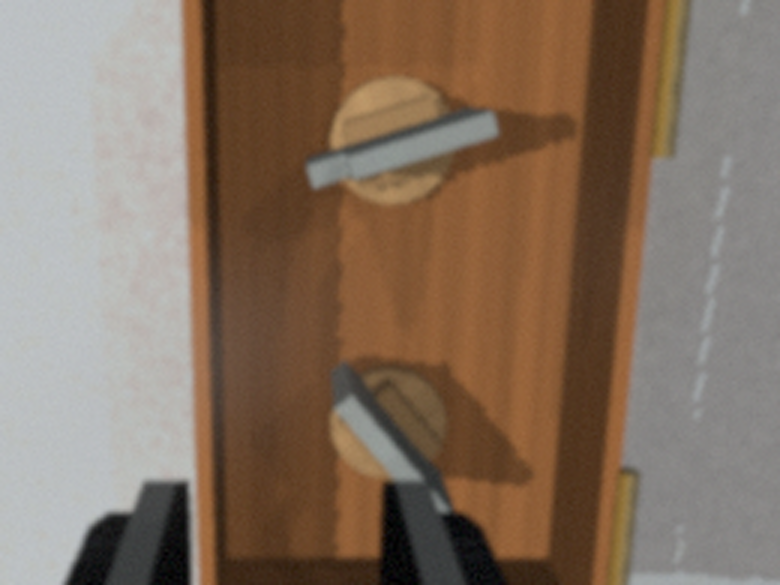

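The +y plate, from crop (312,175) to (494,123), has a step at (349,165), so its notch is at the robot-side end. The other plate's top edge is unbroken, so it is the blank. Next, measure the notched plate.

```bash
python3 - <<'E'
from h import *
w=np.load('w3.npy'); c=cam('wrist',dict(eef_pos=w[:3],tcp_rot=w[3:]))
C=lambda u,v:(220+(u-1)/3,78+(v-1)/3)
r=onz(c,C(494,123),.06); s=onz(c,C(349,165),.06); n=onz(c,C(312,175),.046)
print(r,s,n,np.linalg.norm(r-s),np.linalg.norm((r-n)[:2]))
u=(s-r)/np.linalg.norm(s-r); print('x dir',u,np.degrees(np.arctan2(u[1],u[0])))
v=(n-r)[:2]; v/=np.linalg.norm(v); print('alt dir',v,np.degrees(np.arctan2(v[1],v[0])))
ctr=r+.032*np.r_[v,0]; print('centre',ctr,'(n+r)/2',(n+r)/2,'grasp x=-14',ctr-.014*np.r_[v,0])
print('tool y yaw',np.degrees(np.arctan2(*R.from_quat(w[3:]).as_matrix()[[1,0],1])))
E
```

```text
[ 0.6002 -0.0007  0.06  ] [ 0.5547 -0.0207  0.06  ] [ 0.5432 -0.027   0.046 ] 0.049746971928209524 0.06278085061109602
x dir [-0.9153 -0.4029  0.    ] -156.24352180767198
alt dir [-0.9077 -0.4197] -155.18400434725464
centre [ 0.5711 -0.0141  0.06  ] (n+r)/2 [ 0.5717 -0.0139  0.053 ] grasp x=-14 [ 0.5839 -0.0082  0.06  ]
tool y yaw 7.701587034942362
```

Request:
carry_out([
  {"dp": [0.5, 0.7, -0.5], "roll": 8.2, "claw": 0.3},
  {"dp": [0.5, 0.7, -0.5], "roll": 8.2, "claw": 0.3},
  {"dp": [0.5, 0.7, -0.5], "roll": 8.2, "claw": 0.3},
  {"dp": [0.5, 0.7, -0.5], "roll": 8.2, "claw": 0.3},
  {"dp": [0.5, 0.7, -0.5], "roll": 8.2, "claw": 0.3},
  {"dp": [0.5, 0.7, -0.5], "roll": 8.2, "claw": 0.3},
  {"dp": [0.5, 0.7, -0.5], "roll": 8.2, "claw": 0.3},
  {"dp": [0.5, 0.7, -0.5], "roll": 8.2, "claw": 0.3},
])

```text
time: 7.65
eef_pos: [0.5998, -0.007, 0.2363]
tcp_rot: [0.123, 0.992, 0.001, 0.017]
force: [0.5, -0.1, 0.0]
grip_width: 0.297
```

Request:
carry_out([
  {"dp": [0, 0, 0], "roll": 8.2, "claw": 0.3},
  {"dp": [0, 0, 0], "roll": 8.2, "claw": 0.3},
  {"dp": [0, 0, 0], "roll": 8.2, "claw": 0.3},
  {"dp": [0, 0, 0], "roll": 8.2, "claw": 0.3},
  {"dp": [0, 0, 0], "roll": 8.2, "claw": 0.3},
  {"dp": [0, 0, 0], "roll": 0, "claw": 0.3},
])

```text
time: 8.25
eef_pos: [0.6133, -0.0055, 0.2462]
tcp_rot: [-0.249, 0.968, 0.006, 0.024]
force: [-0.5, -0.1, -0.5]
grip_width: 0.298
```

```bash
cat > w.py <<'E'
from h import *
import sys
st=manip.get_state(); M=R.from_quat(st['tcp_rot']).as_matrix()
print(st['time'],st['eef_pos'],'yaw',np.degrees(np.arctan2(M[1,1],M[0,1])),'z',M[:,2],'q',st['joint_pos'],'F',st['force'],st['grip_width'])
if len(sys.argv)>1:
    n=sys.argv[1]; im=manip.camera('wrist'); cv2.imwrite(f'pics/{n}.png',im[:,:,::-1]); np.save(n+'.npy',np.array([*st['eef_pos'],*st['tcp_rot']]))
E
python3 w.py
```

```text
8.25 [ 0.6133 -0.0055  0.2462] yaw 118.87415290170503 z [ 0.0438  0.0246 -0.9987] q [-0.0948  0.3336  1.4485  0.0296  1.3184 -2.1764] F [-0.5194 -0.1049 -0.4864] 0.29785595033267803
```

Request:
carry_out([
  {"dp": [-1.5, -0.1, -2.5], "roll": -2.5, "claw": 0.3},
  {"dp": [-1.5, -0.1, -2.5], "roll": -2.4, "claw": 0.3},
  {"dp": [0, 0, -2.5], "roll": 0, "claw": 0.3},
  {"dp": [0, 0, -2], "roll": 0, "claw": 0.3},
  {"dp": [0, 0, 0], "roll": 0, "claw": 0.3},
])

```text
time: 8.75
eef_pos: [0.5916, -0.0078, 0.1563]
tcp_rot: [-0.197, 0.98, 0.003, 0.033]
force: [-0.7, -0.2, 0.3]
grip_width: 0.297
```

```bash
python3 w.py w4
```

```text
8.75 [ 0.5916 -0.0078  0.1563] yaw 112.73959256471144 z [ 0.0626  0.0183 -0.9979] q [-0.0997  0.3741  1.6336  0.0279  1.0735 -2.0801] F [-0.7268 -0.2053  0.2796] 0.2968409975303315
```

View pics/w4.png

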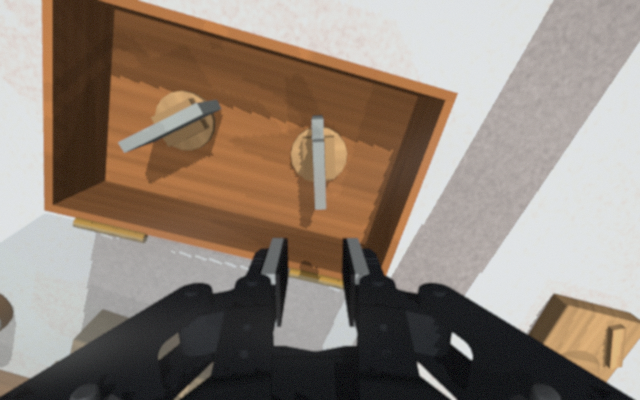

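The plate's top edge runs from about (318,120) to (321,208), with the plain end nearest the claw. Checking the line against the tool.

```bash
python3 - <<'E'
from h import *
w=np.load('w4.npy'); c=cam('wrist',dict(eef_pos=w[:3],tcp_rot=w[3:])); M=R.from_quat(w[3:]).as_matrix()
im=cv2.imread('pics/w4.png'); hsv=cv2.cvtColor(im,cv2.COLOR_BGR2HSV)
m=((hsv[...,1]<60)&(hsv[...,2]>110)).astype(np.uint8); m[:112]=0;m[215:]=0;m[:,:300]=0;m[:,340:]=0
n,l,s,ce=cv2.connectedComponentsWithStats(m); i=1+np.argmax(s[1:,4]); print(s[i],ce[i])
ys,xs=np.nonzero(l==i)
for y in range(ys.min(),ys.max()+1,8): print(y,xs[ys==y].min(),xs[ys==y].max(),end=' | ')
P=lambda y:(xs[ys==y].mean(),y)
a=onz(c,P(ys.max()-3),.06); b=onz(c,P(150),.06); u=(a-b)[:2]; u/=np.linalg.norm(u)
print('\nend',a,'line yaw',np.degrees(np.arctan2(u[1],u[0])))
ctr=a[:2]-.030*u; print('centre',ctr,'target x=-14',ctr+.014*u)
E
```

```text
[ 311  118   15   92 1088] [318.4357 161.9881]
118 312 322 | 126 311 323 | 134 312 323 | 142 312 323 | 150 312 324 | 158 313 324 | 166 313 324 | 174 313 324 | 182 314 325 | 190 314 324 | 198 315 325 | 206 315 325 | 
end [ 0.5987 -0.0014  0.06  ] line yaw 24.95201937281984
centre [ 0.5715 -0.0141] target x=-14 [ 0.5842 -0.0082]
```

Request:
carry_out([
  {"dp": [-0.5, 0, -2.5], "roll": 2, "claw": 0.3},
  {"dp": [-0.4, 0, -2.5], "roll": 0, "claw": 0.3},
  {"dp": [-0.2, 0, -2.5], "roll": 0, "claw": 0.3},
  {"dp": [0, 0, 0], "roll": 0, "claw": 0.3},
])

```text
time: 9.2
eef_pos: [0.5915, -0.0085, 0.0897]
tcp_rot: [-0.212, 0.976, 0.0, 0.042]
force: [-1.6, -0.6, -0.2]
grip_width: 0.298
```

```bash
python3 w.py
```

```text
9.2 [ 0.5915 -0.0085  0.0897] yaw 114.45598449104469 z [ 0.0828  0.0187 -0.9964] q [-0.1024  0.443   1.7255  0.0348  0.8929 -2.1215] F [-1.6374 -0.6248 -0.2493] 0.29784461841190907
```

Request:
carry_out([
  {"dp": [-0.9, 0, 0], "roll": 0.5, "claw": 0.3},
  {"dp": [-0.3, 0, -1.5], "roll": 0, "claw": 0.3},
  {"dp": [-0.3, 0, -1.5], "roll": 0, "claw": 0.3},
  {"dp": [-0.2, 0, -1], "roll": 0, "claw": 0.3},
  {"dp": [0, 0, 0], "roll": 0, "claw": 0.3},
])

```text
time: 9.7
eef_pos: [0.5818, -0.0091, 0.059]
tcp_rot: [-0.216, 0.975, -0.002, 0.051]
force: [0.1, -0.2, 0.1]
grip_width: 0.299
```

```bash
python3 w.py
```

```text
9.7 [ 0.5818 -0.0091  0.059 ] yaw 114.87102722598028 z [ 0.1001  0.0179 -0.9948] q [-0.106   0.4678  1.7909  0.0401  0.7854 -2.1391] F [ 0.0523 -0.2395  0.0727] 0.29887397948661126
```

Request:
carry_out([
  {"dp": [0, 0, -1.2], "roll": 0, "claw": 0.3},
  {"dp": [0, 0, -1.0], "roll": 0, "claw": 0.3},
  {"dp": [0, 0, 0], "roll": 0, "claw": 0.3},
])

```text
time: 10.0
eef_pos: [0.5843, -0.0093, 0.0384]
tcp_rot: [-0.216, 0.975, -0.003, 0.054]
force: [0.0, -0.2, 0.6]
grip_width: 0.302
```

```bash
python3 w.py
```

```text
10.0 [ 0.5843 -0.0093  0.0384] yaw 114.85143370896279 z [ 0.1058  0.0173 -0.9942] q [-0.106   0.4983  1.8083  0.0426  0.7318 -2.1422] F [ 0.0139 -0.2459  0.5936] 0.3021141693044887
```

Request:
carry_out([
  {"dp": [0, 0, 0], "roll": 0, "claw": 0.0},
  {"dp": [0, 0, 0], "roll": 0, "claw": 0.0},
  {"dp": [0, 0, 0], "roll": 0, "claw": 0.0},
  {"dp": [0, 0, 0], "roll": 0, "claw": 0.0},
  {"dp": [0, 0, 0], "roll": 0, "claw": 0.0},
], squeeze=40)

```text
time: 10.5
eef_pos: [0.584, -0.0087, 0.0382]
tcp_rot: [-0.216, 0.975, -0.002, 0.053]
force: [-0.6, 1.3, -0.6]
grip_width: 0.085
```

```bash
python3 w.py
```

```text
10.5 [ 0.584  -0.0087  0.0382] yaw 114.85436328498575 z [ 0.1045  0.0181 -0.9944] q [-0.1053  0.4987  1.8081  0.0434  0.733  -2.1421] F [-0.5571  1.2739 -0.6491] 0.08533046209501023
```

Gripped, at a width of about 7.3 mm on the 8 mm plate. Lifting it.

Request:
carry_out([
  {"dp": [0, 0, 1.5], "roll": 0, "claw": 0.0},
  {"dp": [0, 0, 2], "roll": 0, "claw": 0.0},
  {"dp": [0, 0, 3], "roll": 0, "claw": 0.0},
  {"dp": [0, 0, 3], "roll": 0, "claw": 0.0},
  {"dp": [0, 0, 3], "roll": 0, "claw": 0.0},
  {"dp": [0, 0, 3], "roll": 0, "claw": 0.0},
  {"dp": [0, 0, 1], "roll": 0, "claw": 0.0},
  {"dp": [0, 0, 0], "roll": 0, "claw": 0.0},
])

```text
time: 11.3
eef_pos: [0.5816, -0.0103, 0.2071]
tcp_rot: [-0.216, 0.975, -0.003, 0.051]
force: [0.4, -1.0, -0.7]
grip_width: 0.087
```

Request:
carry_out([
  {"dp": [0, 0, 0], "roll": 0, "claw": 0.0},
  {"dp": [0, 0, 0], "roll": 0, "claw": 0.0},
  {"dp": [0, 0, 0], "roll": 0, "claw": 0.0},
])

```text
time: 11.6
eef_pos: [0.5793, -0.0103, 0.2031]
tcp_rot: [-0.216, 0.975, -0.002, 0.048]
force: [0.2, -0.5, -0.8]
grip_width: 0.084
```

```bash
python3 w.py
```

```text
11.6 [ 0.5793 -0.0103  0.2031] yaw 114.85558788099152 z [ 0.0946  0.0161 -0.9954] q [-0.1071  0.2979  1.6234  0.0289  1.128  -2.124 ] F [ 0.2181 -0.4802 -0.8051] 0.08365805821228592
```

Request:
carry_out([
  {"dp": [-1.3, 3, 0.3], "roll": 0, "claw": 0.0},
  {"dp": [-1.3, 3, 0], "roll": 0, "claw": 0.0},
  {"dp": [-1.3, 3, 0], "roll": 0, "claw": 0.0},
  {"dp": [-1.3, 3, 0], "roll": 0, "claw": 0.0},
  {"dp": [-1.3, 3, 0], "roll": 0, "claw": 0.0},
  {"dp": [-1.3, 3, -2], "roll": 0, "claw": 0.0},
  {"dp": [0, 0, -3], "roll": 0, "claw": 0.0},
  {"dp": [0, 0, -3], "roll": 0, "claw": 0.0},
])

```text
time: 12.4
eef_pos: [0.4975, 0.1755, 0.118]
tcp_rot: [-0.214, 0.976, -0.001, 0.045]
force: [0.4, -0.3, -1.5]
grip_width: 0.083
```

```bash
python3 w.py w5; python3 - <<'E'
from h import *
im=manip.camera('scene'); a=im[150:280,240:420,::-1]; b=cv2.imread('pics/w5.png')
a=cv2.resize(a,(720,520),interpolation=cv2.INTER_CUBIC)
b=cv2.resize(b,(480,300)); 
cv2.imwrite('pics/s5.png',np.vstack([a[:300],np.hstack([b,a[300:,:240].repeat(1,0)[:300] if 0 else np.zeros((300,240,3),np.uint8)])]))
E
```

```text
12.4 [0.4975 0.1755 0.118 ] yaw 114.6929441514532 z [ 0.0887  0.0166 -0.9959] q [ 0.2639  0.3303  1.8357 -0.0092  0.8855 -1.7333] F [ 0.4159 -0.3171 -1.4974] 0.08294494381382997
```

View pics/s5.png

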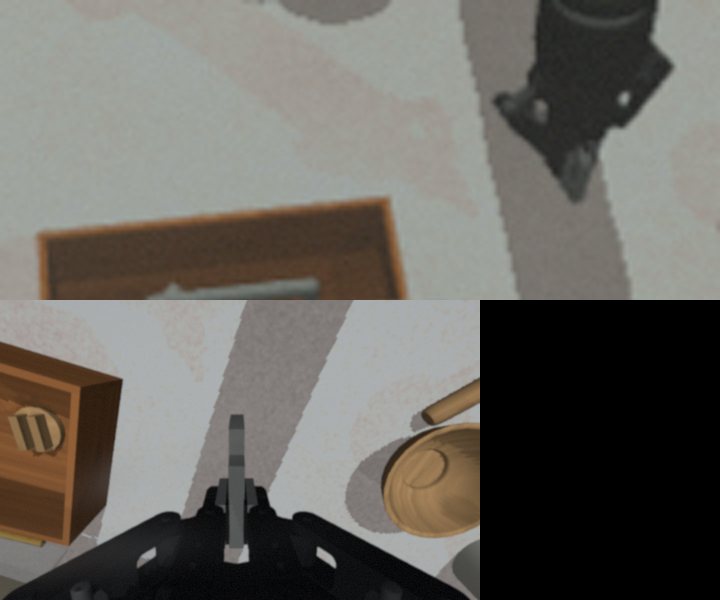

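The plate is held with the notch step at the far (robot-side) end, the ground below is clear, and the bowl is well off to the right. I'll stand it on the table, tip it over onto its plain face and take it again across its height. The tool only turns about vertical, so this is the way to get the label up.

Request:
carry_out([
  {"dp": [0, 0, -3], "roll": 0, "claw": 0.0},
  {"dp": [0, 0, -2.5], "roll": 0, "claw": 0.0},
  {"dp": [0, 0, -1.5], "roll": 0, "claw": 0.0},
  {"dp": [0, 0, -0.5], "roll": 0, "claw": 0.0},
  {"dp": [0, 0, 0], "roll": 0, "claw": 0.0},
])

```text
time: 13.0
eef_pos: [0.4966, 0.1733, 0.0394]
tcp_rot: [-0.213, 0.976, -0.002, 0.04]
force: [0.7, 0.5, -0.7]
grip_width: 0.086
```

```bash
python3 w.py
```

```text
13.0 [0.4966 0.1733 0.0394] yaw 114.55655212538547 z [ 0.0793  0.0135 -0.9968] q [ 0.2606  0.4489  1.9141 -0.0115  0.6984 -1.7311] F [ 0.6562  0.4658 -0.7272] 0.08571905560144882
```

Request:
carry_out([
  {"dp": [0, 0, -0.8], "roll": 0, "claw": 0.0},
  {"dp": [0, 0, -0.4], "roll": 0, "claw": 0.0},
  {"dp": [0, 0, -0.2], "roll": 0, "claw": 0.0},
  {"dp": [0, 0, 0], "roll": 0, "claw": 0.0},
])

```text
time: 13.4
eef_pos: [0.4995, 0.1736, 0.0273]
tcp_rot: [-0.212, 0.976, -0.002, 0.043]
force: [-0.4, 0.2, -1.1]
grip_width: 0.086
```

Request:
carry_out([
  {"dp": [0, 0, -0.2], "roll": 0, "claw": 0.0},
  {"dp": [0, 0, -0.1], "roll": 0, "claw": 0.0},
  {"dp": [0, 0, 0], "roll": 0, "claw": 0.0},
])

```text
time: 13.7
eef_pos: [0.5, 0.1738, 0.0249]
tcp_rot: [-0.213, 0.976, -0.002, 0.044]
force: [0.4, 0.1, -0.4]
grip_width: 0.089
```

Request:
carry_out([
  {"dp": [0, 0, 0], "roll": 0, "claw": 0.15},
  {"dp": [0, 0, 0], "roll": 0, "claw": 0.3},
  {"dp": [0, 0, 0], "roll": 0, "claw": 0.4},
  {"dp": [0, 0, 0], "roll": 0, "claw": 0.4},
  {"dp": [0, 0, 1.5], "roll": 0, "claw": 0.4},
  {"dp": [0, 0, 2.5], "roll": 0, "claw": 0.4},
  {"dp": [0, 0, 2], "roll": 0, "claw": 0.4},
  {"dp": [0, 0, 0], "roll": 0, "claw": 0.4},
])

```text
time: 14.5
eef_pos: [0.4998, 0.1737, 0.0865]
tcp_rot: [-0.213, 0.976, -0.002, 0.043]
force: [0.6, -0.1, 0.2]
grip_width: 0.402
```

```bash
python3 w.py w6; python3 - <<'E'
from h import *
w=np.load('w6.npy'); c=cam('wrist',dict(eef_pos=w[:3],tcp_rot=w[3:]))
g=np.array([.5,.1738,0]); u=np.array([np.cos(np.radians(24.6)),np.sin(np.radians(24.6)),0])
for k,z in [(.018,.046),(0,.046),(-.032,.046),(-.046,.032)]: print(k,proj(c,g+u*k+[0,0,z]))
E
```

```text
14.5 [0.4998 0.1737 0.0865] yaw 114.51826517441228 z [ 0.0855  0.015  -0.9962] q [ 0.2599  0.3774  1.8656 -0.0103  0.812  -1.733 ] F [ 0.6084 -0.1125  0.2471] 0.40165582528204047
0.018 [316.2551 252.7254]
0 [316.2577 225.1286]
-0.032 [316.2628 171.1762]
-0.046 [316.713 140.381]
```

View pics/w6.png

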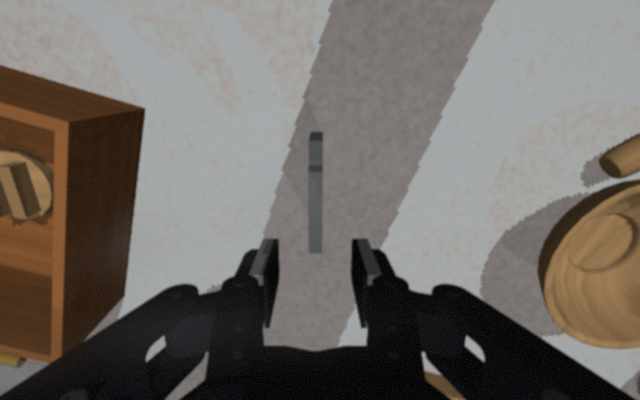

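The plate stands freely at (316,135)–(316,253), as predicted. Next I'll go round to its label side with the claw closed.

Request:
carry_out([
  {"dp": [0.4, -2, 0], "roll": 0, "claw": 0.4},
  {"dp": [0.4, -2, 0], "roll": 0, "claw": 0.1},
  {"dp": [0, 0, 0], "roll": 0, "claw": 0.0},
  {"dp": [0, 0, 0], "roll": 0, "claw": 0.0},
  {"dp": [0, 0, -2], "roll": 0, "claw": 0.0},
  {"dp": [0, 0, -1.8], "roll": 0, "claw": 0.0},
  {"dp": [0, 0, 0], "roll": 0, "claw": 0.0},
], squeeze=20)

```text
time: 15.25
eef_pos: [0.5042, 0.1342, 0.0421]
tcp_rot: [-0.213, 0.976, -0.001, 0.04]
force: [-0.1, 0.2, 0.1]
grip_width: 0.0
```

```bash
python3 w.py
```

```text
15.25 [0.5042 0.1342 0.0421] yaw 114.55643970848948 z [ 0.0784  0.0149 -0.9968] q [ 0.1787  0.4404  1.921   0.0011  0.7004 -1.8222] F [-0.103   0.1981  0.0946] 0.00019931524484223385
```

Request:
carry_out([
  {"dp": [-0.42, 0.91, 0], "roll": 0, "claw": 0.0},
  {"dp": [-0.3, 0.7, 0], "roll": 0, "claw": 0.0},
  {"dp": [-0.2, 0.45, 0], "roll": 0, "claw": 0.0},
  {"dp": [-0.2, 0.45, 0], "roll": 0, "claw": 0.0},
  {"dp": [-0.2, 0.45, 0], "roll": 0, "claw": 0.0},
  {"dp": [0, 0, 0], "roll": 0, "claw": 0.0},
])

```text
time: 15.85
eef_pos: [0.49, 0.1687, 0.0438]
tcp_rot: [-0.214, 0.976, -0.001, 0.041]
force: [0.7, -0.2, -0.9]
grip_width: 0.001
```

```bash
python3 w.py w7; python3 - <<'E'
from h import *
im=cv2.imread('pics/w7.png'); g=im[60:260,240:420]
hsv=cv2.cvtColor(im,cv2.COLOR_BGR2HSV)
for y in range(100,260,20): print(y,im[y,270:400:10].mean(1).astype(int))
E
```

```text
15.85 [0.49   0.1687 0.0438] yaw 114.67382603191334 z [ 0.0803  0.0162 -0.9966] q [ 0.2532  0.4337  1.9281 -0.0068  0.6979 -1.7439] F [ 0.7345 -0.1887 -0.8613] 0.0013449984593789238
100 [154 153 155 150 155 105 114 113 110 116 114 113 115]
120 [153 156 151 155 104 114 111 112 116 116 117 111 116]
140 [159 157 156 133 109 116 116 114 111 114 118 113 114]
160 [154 151 145 106 116 105 106 105 104 110 104 105 119]
180 [158 153 118 114 114 111  86 107 102 104 106 106 108]
200 [154 146 117 113 116 110  83 104 101 101 102 103  83]
220 [156 118 119 116 117 115  78  81  78  84  76  80  80]
240 [133 113 114  87  40  48  69  81  81  78  77  78  79]
```

Request:
carry_out([
  {"dp": [0, 0, 2.5], "roll": 0, "claw": 0.0},
  {"dp": [0, 0, 3], "roll": 0, "claw": 0.3},
  {"dp": [0, 0, 3], "roll": 0, "claw": 0.75},
  {"dp": [0, 0, 0], "roll": 0, "claw": 0.75},
  {"dp": [0, 0, 0], "roll": 0, "claw": 0.75},
  {"dp": [0, 0, 0], "roll": 0, "claw": 0.75},
])

```text
time: 16.5
eef_pos: [0.4895, 0.1673, 0.1311]
tcp_rot: [-0.213, 0.976, -0.001, 0.04]
force: [0.8, 0.5, 0.3]
grip_width: 0.748
```

```bash
python3 w.py w8
```

```text
16.5 [0.4895 0.1673 0.1311] yaw 114.62694879840775 z [ 0.0792  0.0151 -0.9967] q [ 0.2513  0.3043  1.8335 -0.0063  0.9233 -1.7464] F [0.7662 0.5242 0.3302] 0.7482796081945574
```

View pics/w8.png

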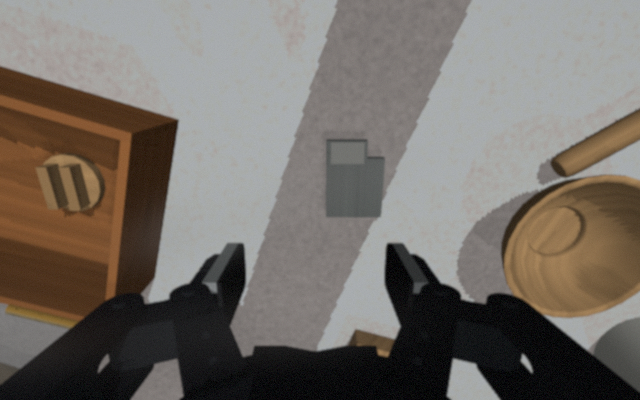

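The plate lies flat with the frosted label facing up at (348,152) and the notch at the far right corner. Its plain end runs from (326,217) to (381,217). Now computing the regrasp.

```bash
python3 - <<'E'
from h import *
w=np.load('w8.npy'); c=cam('wrist',dict(eef_pos=w[:3],tcp_rot=w[3:]))
a,b,t,n=[onz(c,p,.008) for p in [(326,217),(381.5,217),(326.5,139),(384,157)]]
print(a,b,t,n); print('46?',np.linalg.norm(a-b),'64?',np.linalg.norm(a-t),'50?',np.linalg.norm(b-n))
z=(b-a)/np.linalg.norm(b-a); x=(t-a)/np.linalg.norm(t-a)
print('z yaw',np.degrees(np.arctan2(z[1],z[0])),'x yaw',np.degrees(np.arctan2(x[1],x[0])))
m=(a+b)/2; 
for k in (.02,.024,.032): print(k,m+x*k,'delta cm',100*(m+x*k-w[:3]))
E
```

```text
[0.5146 0.1866 0.008 ] [0.4948 0.2287 0.008 ] [0.4551 0.1589 0.008 ] [0.4489 0.2059 0.008 ]
46? 0.046535346461683606 64? 0.06561717018330937 50? 0.051284970306677266
z yaw 115.11377122781585 x yaw -155.03537948109735
0.02 [0.4866 0.1992 0.008 ] delta cm [ -0.2899   3.1881 -12.3116]
0.024 [0.4829 0.1975 0.008 ] delta cm [ -0.6525   3.0193 -12.3116]
0.032 [0.4757 0.1942 0.008 ] delta cm [ -1.3778   2.6816 -12.3116]
```

Request:
carry_out([
  {"dp": [-0.2, 1.5, 0], "roll": 0.5, "claw": 0.7},
  {"dp": [-0.2, 1.5, -1], "roll": 0, "claw": 0.7},
  {"dp": [0, 0, -2.5], "roll": 0, "claw": 0.7},
  {"dp": [0, 0, -2.5], "roll": 0, "claw": 0.7},
  {"dp": [0, 0, -2], "roll": 0, "claw": 0.7},
  {"dp": [0, 0, 0], "roll": 0, "claw": 0.7},
])

```text
time: 17.15
eef_pos: [0.4817, 0.2021, 0.0438]
tcp_rot: [-0.218, 0.975, -0.0, 0.036]
force: [0.2, 0.7, 0.8]
grip_width: 0.697
```

```bash
python3 w.py
```

```text
17.15 [0.4817 0.2021 0.0438] yaw 115.18963716827025 z [ 0.071   0.0154 -0.9974] q [ 0.3219  0.4407  1.9113 -0.0119  0.7173 -1.6804] F [0.1514 0.7118 0.8112] 0.6972697187123433
```

Request:
carry_out([
  {"dp": [0.3, -0.4, 0], "roll": 0, "claw": 0.7},
  {"dp": [0, 0, -1.5], "roll": 0, "claw": 0.7},
  {"dp": [0, 0, -1.0], "roll": 0, "claw": 0.7},
  {"dp": [0, 0, 0], "roll": 0, "claw": 0.7},
])

```text
time: 17.55
eef_pos: [0.4861, 0.1996, 0.019]
tcp_rot: [-0.219, 0.975, 0.0, 0.037]
force: [0.0, -0.1, -0.0]
grip_width: 0.699
```

```bash
python3 w.py
```

```text
17.55 [0.4861 0.1996 0.019 ] yaw 115.28486146244295 z [ 0.0722  0.0162 -0.9973] q [ 0.314   0.4839  1.9275 -0.0112  0.6565 -1.69  ] F [ 0.0293 -0.1294 -0.0464] 0.6992830569501272
```

Request:
carry_out([
  {"dp": [0, 0, -0.5], "roll": 0, "claw": 0.7},
  {"dp": [0, -0.1, -0.4], "roll": 0, "claw": 0.7},
  {"dp": [0, 0, 0], "roll": 0, "claw": 0.7},
])

```text
time: 17.85
eef_pos: [0.4876, 0.1989, 0.0111]
tcp_rot: [-0.219, 0.975, 0.0, 0.039]
force: [-0.2, -0.4, -0.5]
grip_width: 0.701
```

Request:
carry_out([
  {"dp": [-0.1, 0, -0.3], "roll": 0, "claw": 0.7},
  {"dp": [0, 0, -0.2], "roll": 0, "claw": 0.7},
  {"dp": [0, 0, 0], "roll": 0, "claw": 0.7},
])

```text
time: 18.15
eef_pos: [0.487, 0.1989, 0.0064]
tcp_rot: [-0.219, 0.975, 0.0, 0.039]
force: [-0.0, 0.6, -0.3]
grip_width: 0.701
```

Request:
carry_out([
  {"dp": [0, 0, 0], "roll": 0, "claw": 0.6},
  {"dp": [0, 0, 0], "roll": 0, "claw": 0.55},
  {"dp": [0, 0, 0], "roll": 0, "claw": 0.4},
  {"dp": [0, 0, 0], "roll": 0, "claw": 0.4},
], squeeze=40)

```text
time: 18.55
eef_pos: [0.4869, 0.1991, 0.007]
tcp_rot: [-0.219, 0.975, 0.0, 0.039]
force: [0.6, -0.1, -0.9]
grip_width: 0.523
```

Request:
carry_out([
  {"dp": [0, 0, 0.5], "roll": 0, "claw": 0.3},
  {"dp": [0, 0, 1], "roll": 0, "claw": 0.3},
  {"dp": [0, 0, 1.5], "roll": 0, "claw": 0.3},
  {"dp": [0, 0, 2], "roll": 0, "claw": 0.3},
  {"dp": [0, 0, 2], "roll": 0, "claw": 0.3},
  {"dp": [0, 0, 2], "roll": 0, "claw": 0.3},
], squeeze=50)

```text
time: 19.15
eef_pos: [0.4837, 0.1978, 0.0991]
tcp_rot: [-0.219, 0.975, -0.0, 0.035]
force: [0.4, 0.9, -1.3]
grip_width: 0.516
```

Request:
carry_out([
  {"dp": [0, 0, 3], "roll": 0, "claw": 0.3},
  {"dp": [0, 0, 3], "roll": 0, "claw": 0.3},
  {"dp": [0, 0, 3], "roll": 0, "claw": 0.3},
  {"dp": [0, 0, 3], "roll": 0, "claw": 0.3},
  {"dp": [0, 0, 3], "roll": 0, "claw": 0.3},
  {"dp": [0, 0, 1], "roll": 0, "claw": 0.3},
  {"dp": [0, 0, 0], "roll": 0, "claw": 0.3},
  {"dp": [0, 0, 0], "roll": 0, "claw": 0.3},
])

```text
time: 19.95
eef_pos: [0.4813, 0.1967, 0.272]
tcp_rot: [-0.219, 0.975, -0.0, 0.039]
force: [-0.5, -0.6, -1.2]
grip_width: 0.519
```

```bash
python3 w.py w9; python3 - <<'E'
from h import *
a=cv2.imread('pics/w9.png')[60:300,160:480]
for n in ('scene','top'): cv2.imwrite(f'pics/{n}9.png',manip.camera(n)[:,:,::-1])
s=cv2.imread('pics/scene9.png'); t=cv2.imread('pics/top9.png')
r=lambda i,w,h:cv2.resize(i,(w,h),interpolation=cv2.INTER_AREA)
out=np.vstack([np.hstack([r(a,400,300),t[90:290,160:427][:, :].copy() if 0 else r(t[80:280,150:417],400,300)]),np.hstack([r(s[40:340,50:450],400,300),r(s[110:275,230:450],400,300)])])
cv2.imwrite('pics/final.png',out)
E
```

```text
19.95 [0.4813 0.1967 0.272 ] yaw 115.24888313414648 z [ 0.0754  0.0168 -0.997 ] q [ 0.3118  0.166   1.6202 -0.0075  1.2783 -1.6984] F [-0.5141 -0.6151 -1.1732] 0.5190696121985824
```

View pics/final.png

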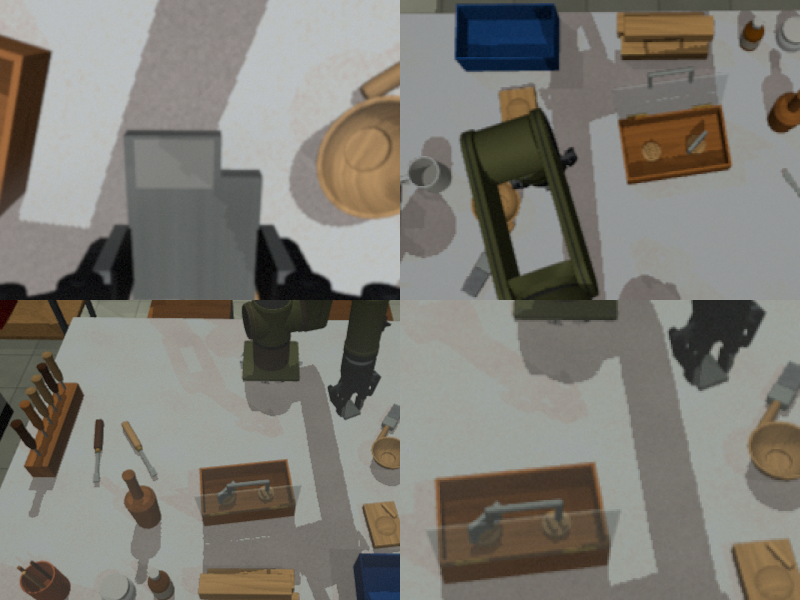

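The last picture shows the plate held by its plain half with the frosted label up, the cover standing back on its stop, the blank in its stand and the bystanders where they were. I'll let it settle, then hand in.

Request:
carry_out([
  {"dp": [0, 0, 0], "roll": 0, "claw": 0.3},
  {"dp": [0, 0, 0], "roll": 0, "claw": 0.3},
  {"dp": [0, 0, 0], "roll": 0, "claw": 0.3},
  {"dp": [0, 0, 0], "roll": 0, "claw": 0.3},
])

```text
time: 20.5
eef_pos: [0.4791, 0.196, 0.2667]
tcp_rot: [-0.219, 0.975, -0.001, 0.033]
force: [0.3, 0.7, -0.4]
grip_width: 0.518
```

```bash
python3 w.py; python3 -c "
from rig import manip
print(abs(manip.get_state()['qd']).max()); print(manip.sign_off())"
```

```text
20.5 [0.4791 0.196  0.2667] yaw 115.25679904304432 z [ 0.0653  0.0135 -0.9978] q [ 0.3118  0.172   1.6255 -0.0075  1.2777 -1.6984] F [ 0.3146  0.6543 -0.4335] 0.5182918651748294
0.007058609738738614
the job is handed in; nothing more can be done
None
```

The job is handed in at 20.5 s of the 59 s allowed: the cover is open on its stop and the notched plate is held level with its label up. `sign_off` gives no verdict, so I can only report my own checks.

- **Cover:** I swung it open by the bail handle at about 1 rad/s. The tool's travel put it at about 1.75 rad on the stop, where I pressed with about 37 N measured at the wrist (27 N forward, 25 N vertical). The last pictures show it still open.
- **Plate:** I lifted the notched plate out to about 0.20 m. The tool turns only about the vertical, so I stood the plate on the clear table to the left of the case, tipped it onto its plain face and gripped it again across its 46 mm height.
- **Last checks:** The label faces up; I estimate its tilt at a few degrees, from the tool's lean of about 4°. The grasp is about 12 mm on the plain side of the middle and the plate is at about 0.26 m. Grip width is steady at about 44 mm, and the largest joint speed is 0.007 rad/s. In the last pictures the blank and the bystanders I could see looked unmoved; I did not measure them.

Two readings were slightly off. The tool drifted up to 6° from vertical during the moves, and the gripper's opening reads 1–2 mm below the true widths. Neither affected the result.

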